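Close a prism into the dry box under its captive hatch

TASK

Put the amber glass prism into the well of the grey dry box, sitting on its long face. Then take the hatch from the sloping rack and, holding it tilted, pass it through the box's opening, which is shorter than the hatch: tuck its lower end deep under the deep lip, bring the other end down past the opposite lip, and slide the hatch back so that it lies flat on both ledges with each end caught under a lip. Let go, and leave the other things on the counter undisturbed.

Things in the scene. Friction and masses are not known exactly. Their poses are not given: they have to be found in the camera images.
- dry_box: Grey steel open-topped box fixed upright to the counter, 174 mm long (its x, from -98 to +76 mm), 140 mm wide (its y), 78 mm high; all walls 5 mm, inner end walls at x -93 and x +71. Origin: on the counter, under the middle of the opening; x points from the deep-lip end (robot side) to the short-lip end, z up.
- opening (a point): Middle of the opening in the box's top, at z 78 mm; box axes. The opening is 122 mm along x (-61 to +61) and 130 mm along y (-65 to +65; plain side walls, no lips). Lips 10 mm thick (box z 68 to 78) close the rest of the top: the deep lip x -93 to -61, the short lip x +61 to +71.
- deep_ledge (a point): Point on the solid ledge at the -x end, below the deep lip's edge: box x -61, z 48 mm (ledge top; 20 mm clear below the lip). This ledge runs from x -93 to -49 over the full inner width.
- short_ledge (a point): The same at the +x end, below the short lip's edge: box x +61, z 48 mm. This ledge runs from x +49 to +71.
- well (a point): Middle of the well's cork floor, 10 mm above the counter; box axes. The well lies between the ledges: 98 mm along x by 130 mm along y, 38 mm deep below the ledge tops.
- hatch: Loose aluminium panel, 140 (its x) by 122 (y) by 5 mm, about 0.28 kg. Origin: centre of its underside; z is normal to the face with the grip bar. It starts on the rack, bar up, sloping 30 degrees, -x end lowest. Fitted, its x points along the box's x (-x end under the deep lip) and its origin is above the middle of the opening's length, at box z 48 mm; +x end wall stops it at x +1 mm.
- grip_bar (a point): Middle of the top of the hatch's walnut grip bar, hatch axes. The bar stands in the middle of the hatch: 12 mm thick (x), 60 mm long (y), from hatch z 5 to 37 mm.
- rack: Wooden rack fixed to the counter, 160 by 100 mm, 96 mm high; its board rises 30 degrees towards its +x, and the stop at the low end stands 4 mm above the board. Origin: centre of its underside. The hatch starts with its origin above this one at z 61 mm, at the rack's yaw.
- prism: Amber glass right-angle prism, loose, 0.11 kg, sitting on its long face: 66 mm long (its x), 30 mm thick between its two parallel upright faces (its y), 31 mm high, the other two faces sloping 45 degrees up to a 10 mm wide flat top. Origin: centre of its underside; z up.
- focus_wheel: Bystander: grey steel wheel, 69 mm across, 26 mm high; origin centre of underside.
- objective_cell: Bystander: dark metal ring, 66 mm across, 24 mm high; origin centre of underside.
- pin_block: Bystander: walnut block 100 x 50 x 28 mm with four 12 mm steel pins on top; origin centre of underside.
- driver: Bystander: screwdriver 170 mm long lying on the counter.
- oil_jar: Bystander: green glass jar, 52 mm across, 75 mm high; origin centre of underside.
- barrel: Bystander: aluminium lens barrel, 45 mm across, 115 mm tall, upright in a spring clip on a wooden stand 90 mm square and 106 mm high; origin centre of its underside, 16 mm above the counter.
Things that resemble listed ones, but are neither listed nor needed, are in the scene too. Of the things that look like the prism, take the one that is farthest from the robot's base at the start.

How it is judged (in metres and radians):
On the way, in this order (a step that is already met when the one before it is completed fails the run):
1. the prism sits in the well on its long face (x of prism in the frame of dry_box between -0.049 and 0.049 m and y of prism in the frame of dry_box between -0.065 and 0.065 m and z of prism in the frame of dry_box between 0.006 and 0.015 m and angle between prism's own z axis and vertical below 0.12 rad and linear speed of prism below 0.02 m/s), for 0.2 s.
2. the hatch lies flat on both ledges with each end caught under a lip (x of hatch in the frame of dry_box between -0.006 and 0.006 m and y of hatch in the frame of dry_box between -0.008 and 0.008 m and z of hatch in the frame of dry_box between 0.044 and 0.052 m and angle between hatch's own z axis and vertical below 0.05 rad), for 0.2 s.
At the end, for the whole second after the job is handed in: The prism sits on its long face on the well floor (within 7 degrees); the hatch lies flat (3 degrees) on both ledges, underside 44 to 52 mm up, its centre within 6 mm of the opening's middle along the box, so that each end is under its lip; both at rest and released (all of step 1 and all of step 2 and linear speed of hatch below 0.02 m/s); the robot touches nothing.
It fails at once if a bystander on the counter is moved more than 20 mm (distance of any of focus_wheel, objective_cell, pin_block, driver, oil_jar, barrel from where it was at the start of the episode above 0.02 m).
It also fails if it takes over 58 s, if anything falls off the work surface, if the arm or the gripper's body presses on something with over 40 N, if the wrist force passes 120 N, or if a joint passes its speed limit or range.

ROBOT

A 6-joint arm with a two-finger parallel gripper is mounted at the origin on the work surface. World frame = base frame: x ahead of the robot, y to its left, z up, the work surface at z = 0. Lengths are in mm, angles in rad, forces in N, time in s.
With the tool pointing down it reaches from about 350 to 975 mm from the base axis. Payload 7.1 kg.
Tool frame: the origin (TCP) lies on the centre line of the jaws, within the pads' length; the fingertips stand 17 mm ahead of it and the grasp point (between the pads) lies 2 mm behind it; z points along the fingers, y is the direction in which the jaws open and shut (so a half turn about z gives the same grasp; the last joint's range is limited). The gripper opens to 88 mm and grips with 3 to 60 N. Pads are 20 mm wide; open, the fingers measure 115 mm over their backs; the gripper's body (75 mm by 178 mm) begins 61 mm behind the grasp point.
Start: joints at [1.296, 0.423, 1.63, -0, 1.089, -0.019], TCP at [158.106, 604.655, 239.675] pointing down, gripper open.
Joint ranges: [-3, 3], [-0.9, 2.11], [0.09, 2.58], [-1.31, 4.45], [0.11, 2.69], [-2.54, 2.54]. Speed limits (rad/s): [2.39, 2.39, 3.01, 3.14, 3.14, 3.14].

INTERFACE

Orientations are given as a rotation vector (axis times angle).
In Python, from workcell import ctrl, imaging, workorder gives the robot as it stands. The module is installed in compiled form; this text tells all that it offers.
- The arm moves only by the shell command python3 -m crank 'ROWS' [OPENING]. ROWS is JSON, a list of rows, each an object with "travel": the shift along the tool's x, y, z as a fraction of full scale, a list of three; "turn": the turn about the tool's z as a fraction of full scale. In form: [{"travel": [dx, dy, dz], "turn": turn}, ...]. A call has 1 to 20 rows; each row shifts and turns the pose as measured when the row begins, along the tool's axes as they then stand; what a row does not reach is not made up. Full scale, the value 1, is 5 cm for a shift and 0.1 rad for a turn. A row lasts 1/10 s, in which the tool goes at most 50 mm and 8.59 degrees, less where a joint would pass 70% of its speed; a pose out of reach is approached as far as the arm can. A call with a number of a shift or a turn outside -1 to 1 is refused whole. A call with a gripper value outside its range is refused whole. OPENING is the gripper command: -1 is shut, 1 is fully open, values between are in proportion, set as the call begins (- or left out, the last holds). The fingers move at their own pace and stop on an object; the grip force is fixed at half the most. Time passes only in rows, so rows that do not move let the fingers close. It gives the time, the measured TCP pose, the force and the opening at its end, in the units of the state.
- ctrl.get_obs(): the state, without advancing time (a new reading comes with each control period).
- imaging.get_image(name): name is "side" or "top" or "wrist"; returns the picture (384x512x3 uint8, blue, green, red); there is no depth.
- imaging.camera_info(name): a dict with "camera_matrix" (3x3 intrinsics, pixels), "rvec" (rotation vector, rad) and "tvec" (3), from world to camera coordinates, as OpenCV has them. Camera axes: x right, y down, z forward; pixel columns grow to the right and rows downward; lengths in mm; the calibration is good to about 2 mm. A picture is of the moment at which its call begins: read the wrist's pose just before it. camera_info takes no time and is no camera call; for the wrist camera it gives the pose at the moment of the call.
- workorder.close_job(): hands the job in, once; it reports no verdict.
The state is a dict: "t": time; "qpos": joint angles; "qvel": joint speeds; "joint_torque": joint torques, N m; "ee_pos": TCP position; "orientation": TCP orientation; "ft_force": force on the tool from outside, world axes, zero at the start; "moment": the same for the moment, N m; "width": finger opening in mm.
Only numpy, scipy, OpenCV 4.12 (cv2) and the standard library are available. Lean on these libraries where they do the work, as an engineer would, in place of code of your own. Each camera call takes 0.05 s, during which the arm holds its last target.

## Working session

There is one attempt and no reset: what is moved stays moved. The work goes in short steps, Python scripts to look and compute and a shell command to move; the robot and the scene stay as the last step left them, time stands still between calls to the robot, and variables do not carry over. Pictures are saved under pics/ and viewed, and the job is handed in when it is done.

```bash
mkdir -p pics
cat > h.py <<'E'
import numpy as np, cv2
from workcell import ctrl, imaging, workorder
def cam(n):
    c=imaging.camera_info(n);K=np.array(c["camera_matrix"],float);R,_=cv2.Rodrigues(np.array(c["rvec"],float));t=np.array(c["tvec"],float).reshape(3)
    return K,R,t
def ray(c,uv):
    K,R,t=c;d=R.T@np.linalg.solve(K,[uv[0],uv[1],1.]);return -R.T@t,d
def onz(c,uv,z):
    o,d=ray(c,uv);return o+d*(z-o[2])/d[2]
def proj(c,P):
    K,R,t=c;p=(R@np.atleast_2d(P).T).T+t;p=p@K.T;return p[:,:2]/p[:,2:]
def tri(c1,u1,c2,u2):
    o1,d1=ray(c1,u1);o2,d2=ray(c2,u2)
    s=np.linalg.lstsq(np.c_[d1,-d2],o2-o1,rcond=None)[0]
    a=o1+d1*s[0];b=o2+d2*s[1];return (a+b)/2,np.linalg.norm(a-b)
E
python3 - <<'E'
from h import *
o=ctrl.get_obs();print(o)
for n in("side","top","wrist"):
    c=cam(n);print(n,c[0].tolist(),-c[1].T@c[2],c[1][2])
    im=imaging.get_image(n);cv2.imwrite(f"pics/{n}0.png",im)
E
```

```text
{'t': 0.0, 'qpos': array([ 1.29603364e+00,  4.23851134e-01,  1.63066055e+00,  2.37590570e-05,
        1.08861221e+00, -1.90082610e-02]), 'qvel': array([ 0.00047801, -0.00102352, -0.00205504,  0.00130033,  0.00098766,
        0.00062859]), 'joint_torque': array([-4.50054804e-04, -5.44631696e+01, -2.73669952e+01,  6.42851740e-02,
        2.26242008e-02, -1.65954016e-04]), 'ee_pos': array([157.94253686, 604.17624319, 238.90682536]), 'orientation': array([-4.00629936e-01, -3.11569504e+00,  2.37434651e-03]), 'ft_force': array([-0.21195884, -0.34465866,  0.52602623]), 'moment': array([ 0.01073552, -0.02170236,  0.01416977]), 'width': 87.70968675082747}
side [[405.08072602670603, 0.0, 257.1787922971792], [0.0, 405.08072602670603, 186.64101381350508], [0.0, 0.0, 1.0]] [  96.24820638 -499.1977603   962.69692003] [ 0.43803036  0.43026686 -0.78930338]
top [[362.8196003368069, 0.0, 258.38703904340184], [0.0, 362.8196003368069, 195.10896966250797], [0.0, 0.0, 1.0]] [ 379.16759633   -7.00360778 1287.12065761] [ 0.16802877 -0.00758094 -0.98575294]
wrist [[341.3402579620551, 0.0, 253.12688978764484], [0.0, 341.3402579620551, 191.47375676644364], [0.0, 0.0, 1.0]] [ 90.97280277 621.44301342 383.98154193] [ 0.24634532 -0.06647642 -0.96689962]
```

View pics/top0.png

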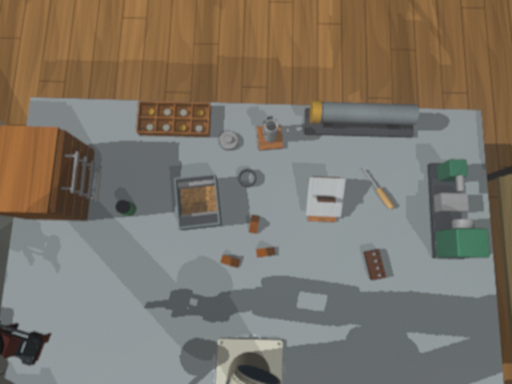

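View pics/side0.png

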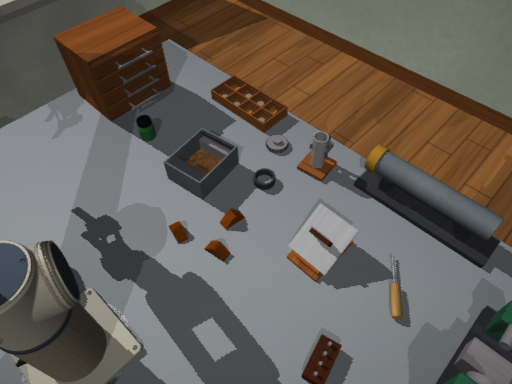

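View pics/wrist0.png

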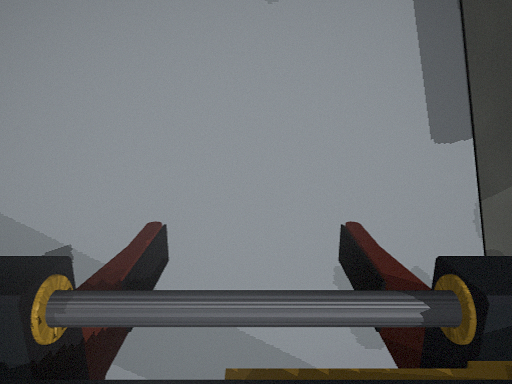

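The top view shows the box at about (197,202), the rack with the hatch at (325,198), and three amber prisms at (254,224), (230,261) and (265,252). The first is the farthest from the base.

Run:
```python
from h import *
im=cv2.imread("pics/top0.png")
a=cv2.resize(im[165:275,165:285],None,fx=6,fy=5.4,interpolation=cv2.INTER_CUBIC);cv2.imwrite("pics/tz1.png",cv2.resize(im[170:270,165:285],None,fx=6,fy=6,interpolation=cv2.INTER_CUBIC))
cv2.imwrite("pics/tz2.png",cv2.resize(im[165:235,290:365],None,fx=8,fy=8,interpolation=cv2.INTER_CUBIC))
s=cv2.imread("pics/side0.png")
cv2.imwrite("pics/sz1.png",cv2.resize(s[120:270,155:255],None,fx=4,fy=4,interpolation=cv2.INTER_CUBIC))
cv2.imwrite("pics/sz2.png",cv2.resize(s[195:285,280:365],None,fx=6,fy=6,interpolation=cv2.INTER_CUBIC))
for n,i in(("top",im),("side",s)):
    c=cam(n);h=cv2.cvtColor(i,cv2.COLOR_BGR2HSV)
    m=((h[...,0]<18)&(h[...,1]>150)&(h[...,2]>50)).astype(np.uint8)
    N,l,st,ce=cv2.connectedComponentsWithStats(m)
    for k in range(1,N):
        if 40<st[k,4]<1500 and st[k,1]>130: print(n,st[k],ce[k].round(1),onz(c,ce[k],12).round(0))
```

```text
top [250 222   7  10  53] [253.2 226.6] [484.  -1.  12.]
top [257 249  10   7  50] [261.4 252.2] [396. -32.  12.]
top [222 256   9   8  55] [226.2 259.6] [367.  89.  12.]
side [187 149  33  24 413] [203.  160.7] [582. 214.  12.]
side [298 152  38  29 452] [316.  167.4] [802. -61.  12.]
side [220 210  24  19 262] [230.9 218.1] [492.  -4.  12.]
side [169 222  19  21 221] [178.3 231.8] [362.  68.  12.]
side [310 229  20  16  81] [319.5 236.5] [ 616. -222.   12.]
side [205 241  25  20 278] [217.4 249.7] [398. -50.  12.]
side [287 251  35  30 356] [304.  265.6] [ 520. -247.   12.]
side [303 335  37  49 766] [320.5 360. ] [ 367. -422.   12.]
```

View pics/tz1.png

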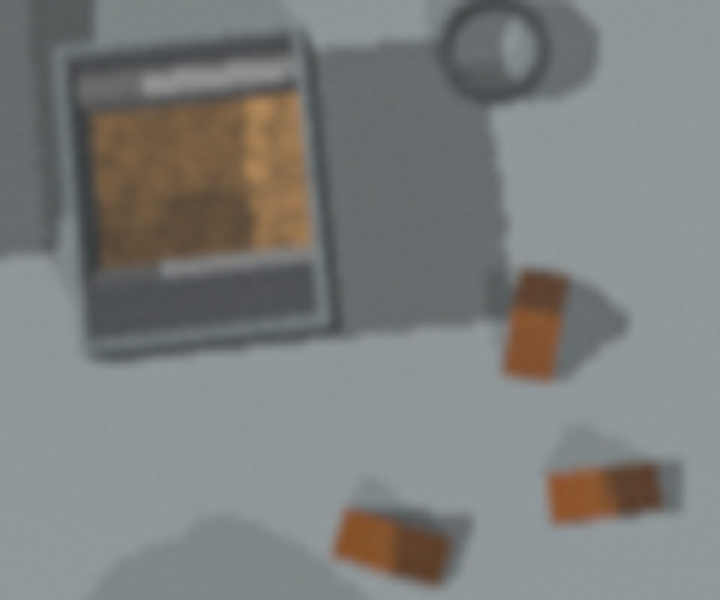

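View pics/tz2.png

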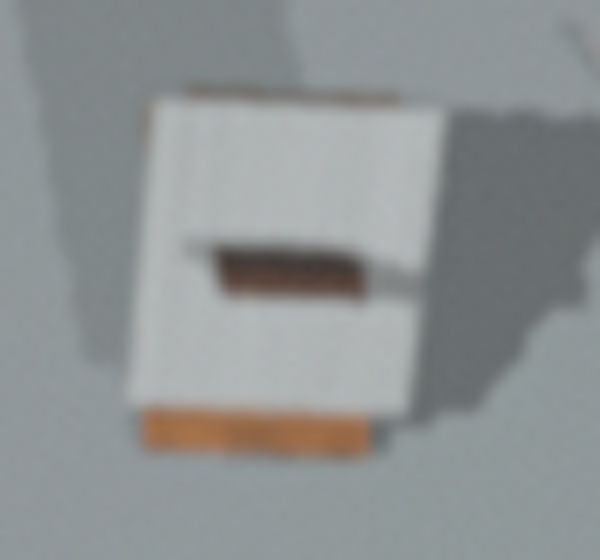

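View pics/sz1.png

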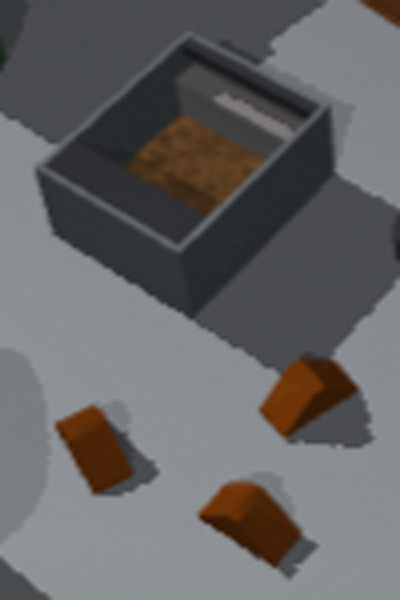

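View pics/sz2.png

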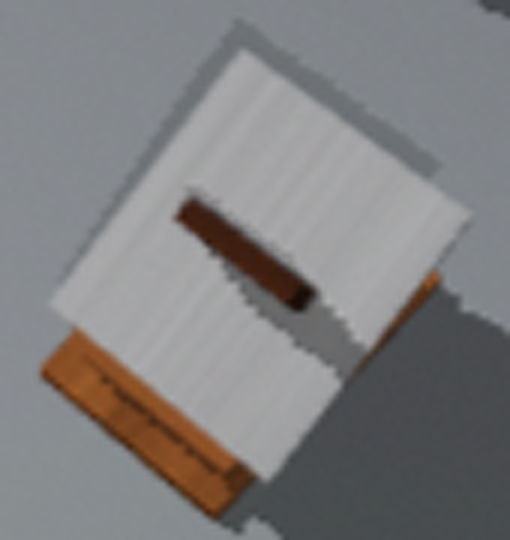

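Run:
```python
from h import *
im=cv2.imread("pics/top0.png");s=cv2.imread("pics/side0.png");ct,cs=cam("top"),cam("side")
# prism
for n,i,c,roi in(("top",im,ct,(240,270,210,240)),("side",s,cs,(212,250,200,235))):
    h=cv2.cvtColor(i,cv2.COLOR_BGR2HSV)
    m=((h[...,0]<18)&(h[...,1]>130)&(h[...,2]>25)).astype(np.uint8)
    q=np.zeros_like(m);q[roi[2]:roi[3],roi[0]:roi[1]]=m[roi[2]:roi[3],roi[0]:roi[1]]
    ps=cv2.findContours(q,cv2.RETR_EXTERNAL,cv2.CHAIN_APPROX_NONE)[0];p=max(ps,key=len)
    r=cv2.minAreaRect(p);print(n,q.sum(),r);
    if n=="top":
        b=cv2.boxPoints(r);w=np.array([onz(c,x,8) for x in b]);print(w.round(1),w.mean(0));
        for z in (0,15,31):print(z,onz(c,r[0],z))
def T(p):return (p[0]/6+165-5/12,p[1]/6+170-5/12)
def S(p):return (p[0]/4+155-3/8,p[1]/4+120-3/8)
W=[onz(ct,T(p),78) for p in((57,45),(303,33),(335,325),(90,347))]
print("box top",np.round(W,1))
V=[onz(cs,S(p),78) for p in((190,35),(332,105),(182,248),(38,168))]
print("box side",np.round(V,1))
for X in (W,V):
    X=np.array(X);print([np.linalg.norm(X[k]-X[(k+1)%4]).round(1) for k in range(4)],X.mean(0).round(1), np.degrees([np.arctan2(*(a-b)[:2][::-1]) for a,b in((X[0],X[3]),(X[1],X[2]))]))
def T2(p):return (p[0]/8+290-7/16,p[1]/8+165-7/16)
def S2(p):return (p[0]/6+280-5/12,p[1]/6+195-5/12)
for a,b in(((158,97),(243,50)),((447,107),(472,215)),((410,415),(265,482)),((128,403),(50,305))):
    P,e=tri(ct,T2(a),cs,S2(b));print("hatch",P.round(1),e.round(1))
for a,b in(((222,297),(177,215)),((365,302),(297,310))):
    P,e=tri(ct,T2(a),cs,S2(b));print("bar top low edge",P.round(1),e.round(1))
```

```text
top 72 ((253.39187622070312, 226.14865112304688), (6.411561012268066, 10.685934066772461), 9.462321281433105)
[[468.7  11.7   8. ]
 [506.    6.6   8. ]
 [502.9 -15.9   8. ]
 [465.6 -10.7   8. ]] [485.82487834  -2.08668806   8.        ]
0 [486.44546531  -2.05110639   0.        ]
15 [485.19525771  -2.10882244  15.        ]
31 [483.86170293  -2.17038623  31.        ]
side 270 ((230.330322265625, 217.18051147460938), (14.600455284118652, 22.591650009155273), 57.2647705078125)
box top [[639.5 271.8  78. ]
 [650.4 133.   78. ]
 [485.  107.7  78. ]
 [469.2 242.6  78. ]]
box side [[636.3 267.6  78. ]
 [659.2 133.   78. ]
 [490.8 111.8  78. ]
 [468.4 244.8  78. ]]
[np.float64(139.3), np.float64(167.3), np.float64(135.8), np.float64(172.8)] [561.  188.8  78. ] [9.74266912 8.70006694]
[np.float64(136.5), np.float64(169.8), np.float64(134.9), np.float64(169.5)] [563.7 189.3  78. ] [7.71519969 7.17372068]
hatch [ 649.2 -185.5   98.9] 0.0
hatch [ 648.  -306.7   99. ] 0.6
hatch [ 525.  -304.9   33.3] 1.4
hatch [ 528.3 -183.4   28.4] 0.7
bar top low edge [ 567.3 -214.5   90.9] 2.7
bar top low edge [ 568.5 -276.4   84.1] 4.4
```

```bash
python3 -m crank '[{"travel":[-0.68,-0.72,0],"turn":0},{"travel":[-0.68,-0.72,0],"turn":0},{"travel":[-0.68,-0.72,0],"turn":0},{"travel":[-0.68,-0.72,0],"turn":0},{"travel":[-0.68,-0.72,0],"turn":0},{"travel":[-0.68,-0.72,0],"turn":0},{"travel":[-0.68,-0.72,0],"turn":0},{"travel":[-0.68,-0.72,0],"turn":0},{"travel":[-0.68,-0.72,0],"turn":0},{"travel":[-0.68,-0.72,0],"turn":0},{"travel":[-0.68,-0.72,0],"turn":0},{"travel":[-0.68,-0.72,0],"turn":0}]'
```

```text
t: 1.35
ee_pos: [445.0, 79.9, 237.8]
orientation: [0.384, 3.117, 0.002]
ft_force: [0.7, 0.2, -1.0]
width: 87.4
```

```bash
python3 -m crank '[{"travel":[-0.6,-0.7,0.3],"turn":0},{"travel":[-0.5,-0.6,0.3],"turn":0},{"travel":[0,0,0.4],"turn":-0.6},{"travel":[0,0,0],"turn":-0.6},{"travel":[0,0,0],"turn":0}]'
python3 - <<'E'
from h import *
c=cam("wrist");im=imaging.get_image("wrist");cv2.imwrite("pics/w1.png",im);np.savez("w1.npz",K=c[0],R=c[1],t=c[2])
print(ctrl.get_obs()["ee_pos"],ctrl.get_obs()["orientation"])
E
```

```text
t: 1.85
ee_pos: [487.2, -6.4, 186.5]
orientation: [0.205, 3.129, 0.001]
ft_force: [-0.3, 1.2, -0.3]
width: 87.6
[486.8222775   -6.10660457 186.42331148] [2.06718281e-01 3.12970537e+00 1.34569763e-03]
```

View pics/w1.png

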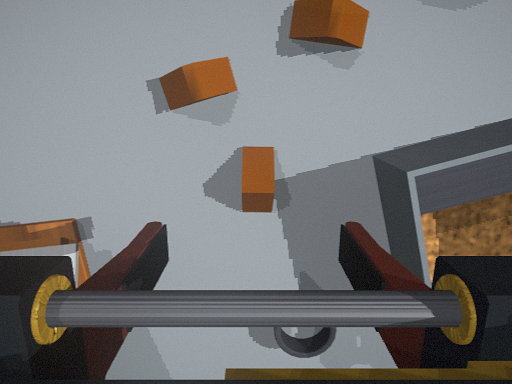

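Run:
```python
from h import *
z=np.load("w1.npz");c=(z["K"],z["R"],z["t"]);im=cv2.imread("pics/w1.png")
h=cv2.cvtColor(im,cv2.COLOR_BGR2HSV);m=((h[...,0]<18)&(h[...,1]>130)&(h[...,2]>25)).astype(np.uint8)
q=np.zeros_like(m);q[135:225,235:285]=m[135:225,235:285]
ps=cv2.findContours(q,cv2.RETR_EXTERNAL,cv2.CHAIN_APPROX_NONE)[0];p=max(ps,key=len)
r=cv2.minAreaRect(p);print(r);b=cv2.boxPoints(r);w=np.array([onz(c,x,0) for x in b]);print(w.round(1),w.mean(0),np.linalg.norm(w[1]-w[0]),np.linalg.norm(w[2]-w[1]))
print(-c[1].T@c[2])
g=cv2.approxPolyDP(p,3,True)[:,0];print(g.tolist())
for x in g: print(onz(c,x,0).round(1))
a=np.arctan2
for k in range(4): d=w[(k+1)%4]-w[k];print(np.degrees(a(d[1],d[0])).round(1))
```

```text
((258.0, 179.0), (64.0, 32.0), 90.0)
[[460.5 -14.2   0. ]
 [464.6  16.6   0. ]
 [529.5   9.    0. ]
 [525.2 -23.3   0. ]] [494.93495006  -2.99505522   0.        ] 31.058291242083204 65.3561935581259
[417.63957555   2.03457051 331.09433675]
[[243, 147], [243, 211], [270, 211], [274, 185], [272, 147]]
[460.6 -13.3   0. ]
[525.3 -22.3   0. ]
[528.9   5.    0. ]
[502.3  12.2   0. ]
[464.3  14.6   0. ]
82.5
-6.6
-97.5
172.0
```

```bash
python3 -m crank '[{"travel":[-0.15,0.07,0.8],"turn":0},{"travel":[0,0,0.8],"turn":0},{"travel":[0,0,0.8],"turn":0},{"travel":[0,0,0.5],"turn":0},{"travel":[0,0,0],"turn":0}]'
```

```text
t: 2.4
ee_pos: [500.0, -1.5, 40.8]
orientation: [0.214, 3.119, 0.002]
ft_force: [-0.1, -0.7, 0.7]
width: 87.5
```

```bash
python3 -m crank '[{"travel":[0.1,-0.05,0.2],"turn":0},{"travel":[0,0,0.2],"turn":0},{"travel":[0,0,0],"turn":0}]'
```

```text
t: 2.7
ee_pos: [496.1, -2.7, 21.9]
orientation: [0.215, 3.116, 0.003]
ft_force: [-0.3, 0.1, -0.3]
width: 88.1
```

```bash
python3 -m crank '[{"travel":[0,0,0],"turn":0},{"travel":[0,0,0],"turn":0},{"travel":[0,0,0],"turn":0},{"travel":[0,0,0],"turn":0},{"travel":[0,0,0],"turn":0},{"travel":[0,0,0],"turn":0}]' -1
```

```text
t: 3.3
ee_pos: [498.5, -2.9, 25.0]
orientation: [0.215, 3.11, 0.003]
ft_force: [0.8, -1.0, -0.0]
width: 43.2
```

```bash
python3 -m crank '[{"travel":[0.03,0,0.05],"turn":0},{"travel":[0,0,0.03],"turn":0},{"travel":[0,0,0],"turn":0},{"travel":[0,0,0],"turn":0}]'; python3 -c "
from h import *
o=ctrl.get_obs();print(o['ee_pos'],o['width'],o['qpos'])"
```

```text
t: 3.7
ee_pos: [497.0, -2.7, 21.4]
orientation: [0.215, 3.109, 0.003]
ft_force: [-0.3, -0.8, 2.7]
width: 30.1
[497.03472793  -2.69947769  21.44246011] 30.075666016580552 [-2.99056932e-02  6.06288360e-01  2.02597958e+00  1.93445049e-03
  4.84518900e-01 -1.46435497e+00]
```

```bash
python3 -m crank '[{"travel":[0,0,-0.6],"turn":0},{"travel":[0,0,-1],"turn":0},{"travel":[0,0,-1],"turn":0},{"travel":[0,0,-1],"turn":0},{"travel":[0,0.5,-0.7],"turn":0},{"travel":[0,0.9,0],"turn":0},{"travel":[0,0.9,0],"turn":0},{"travel":[0,0.9,0],"turn":-0.7},{"travel":[0,0.5,0],"turn":-0.7},{"travel":[0,0,0],"turn":-0.7},{"travel":[0,0,0],"turn":-0.7},{"travel":[0,0,0],"turn":0}]'
python3 - <<'E'
from h import *
c=cam("wrist");im=imaging.get_image("wrist");cv2.imwrite("pics/w2.png",im);np.savez("w2.npz",K=c[0],R=c[1],t=c[2])
print(ctrl.get_obs()["ee_pos"],ctrl.get_obs()["orientation"],ctrl.get_obs()["width"])
E
```

```text
t: 4.9
ee_pos: [513.9, 188.6, 241.7]
orientation: [-0.235, 3.114, 0.001]
ft_force: [-0.0, 0.6, -0.6]
width: 29.8
[513.8364109  188.41990268 241.63309475] [-2.31644763e-01  3.11487939e+00  1.12572561e-03] 29.913893502089138
```

View pics/w2.png

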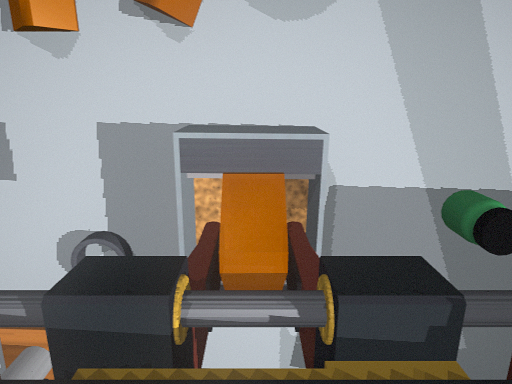

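Run:
```python
from h import *
im=cv2.imread("pics/w2.png");cv2.imwrite("pics/w2z.png",cv2.resize(im[115:255,165:335],None,fx=4.7,fy=4.2,interpolation=cv2.INTER_CUBIC)[:600])
```

```text
(no output)
```

View pics/w2z.png

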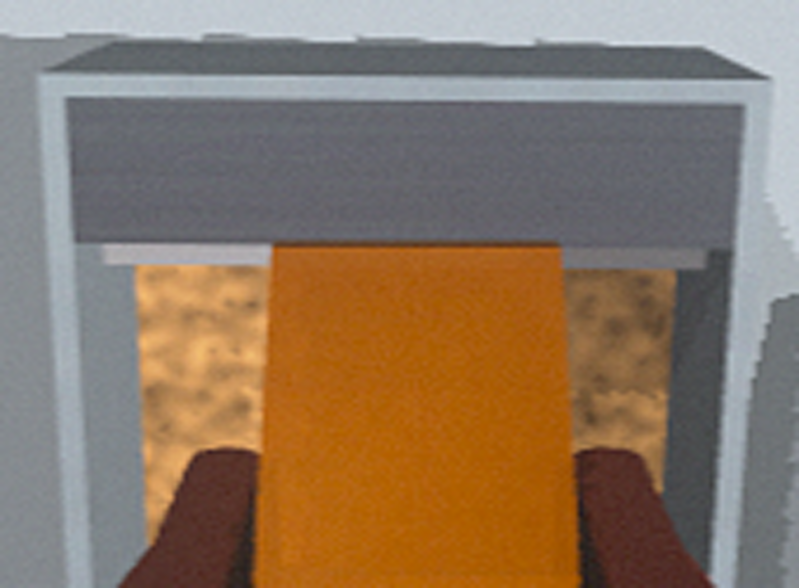

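Run:
```python
from h import *
z=np.load("w2.npz");c=(z["K"],z["R"],z["t"])
P=[onz(c,((u+.5)/4.7-.5+165,(v+.5)/4.2-.5+115),78) for u,v in((38,72),(770,78),(78,242),(732,247))]
P=np.array(P);print(P.round(1),np.linalg.norm(P[1]-P[0]),np.linalg.norm(P[3]-P[2]))
d=P[0]-P[1];e=P[2]-P[3]
for v in(d,e):print(np.degrees(np.arctan2(v[0],-v[1])))
y=-d/np.linalg.norm(d); 
m1=(P[0]+P[1])/2;m2=(P[2]+P[3])/2;D=m2-m1;print("depth 37?",np.linalg.norm(D),np.degrees(np.arctan2(D[1],D[0])))
```

```text
[[484.9 110.8  78. ]
 [465.4 248.4  78. ]
 [520.6 121.8  78. ]
 [502.5 248.7  78. ]] 138.9777994670638 128.26697348593683
8.08316340330581
8.106882217161369
depth 37? 36.86010315892587 8.777190429774608
```

```bash
python3 -m crank '[{"travel":[-0.6,-0.04,0.2],"turn":0},{"travel":[-0.5,-0.04,0.6],"turn":0},{"travel":[0,0,0.9],"turn":0},{"travel":[0,0,0.6],"turn":0},{"travel":[0,0,0],"turn":0}]'
```

```text
t: 5.45
ee_pos: [574.0, 191.5, 124.8]
orientation: [-0.212, 3.113, 0.002]
ft_force: [-1.1, -0.5, -0.8]
width: 30.0
```

```bash
python3 -m crank '[{"travel":[0,0,0.6],"turn":0},{"travel":[0,0,0.6],"turn":0},{"travel":[0.04,0,0.4],"turn":0},{"travel":[0,0,0.15],"turn":0},{"travel":[0,0,0],"turn":0}]'
```

```text
t: 5.95
ee_pos: [577.1, 191.0, 40.3]
orientation: [-0.199, 3.109, 0.004]
ft_force: [-0.6, 0.9, -1.2]
width: 29.9
```

```bash
python3 -m crank '[{"travel":[0.06,0.02,0.12],"turn":0},{"travel":[0,0,0.06],"turn":0},{"travel":[0,0,0],"turn":0}]'
```

```text
t: 6.25
ee_pos: [576.4, 192.3, 34.5]
orientation: [-0.197, 3.104, 0.006]
ft_force: [0.0, -0.3, -0.8]
width: 30.2
```

```bash
python3 -m crank '[{"travel":[0.03,0,0.08],"turn":0},{"travel":[0,0,0.03],"turn":0}]'; python3 -m crank '[{"travel":[0,0,0],"turn":0},{"travel":[0,0,0],"turn":0},{"travel":[0,0,0],"turn":0}]' 0.15
```

```text
t: 6.45
ee_pos: [576.1, 192.4, 31.3]
orientation: [-0.197, 3.102, 0.007]
ft_force: [-7.3, -2.9, 18.7]
width: 30.1
t: 6.75
ee_pos: [576.8, 192.7, 32.5]
orientation: [-0.196, 3.099, 0.008]
ft_force: [0.3, -0.2, 0.7]
width: 49.5
```

```bash
python3 -m crank '[{"travel":[0,0,-0.6],"turn":0},{"travel":[0,0,-1],"turn":0},{"travel":[0,0,-1],"turn":0},{"travel":[0.4,0,-0.8],"turn":0},{"travel":[0.8,0,-0.4],"turn":0},{"travel":[0,0,0],"turn":0}]'
python3 - <<'E'
from h import *
c=cam("wrist");im=imaging.get_image("wrist");cv2.imwrite("pics/w3.png",im);np.savez("w3.npz",K=c[0],R=c[1],t=c[2])
o=ctrl.get_obs();print(o["ee_pos"],o["orientation"],o["qpos"])
E
```

```text
t: 7.35
ee_pos: [508.9, 183.6, 225.4]
orientation: [-0.196, 3.102, 0.007]
ft_force: [0.7, -0.1, -0.6]
width: 50.5
[511.32211598 184.09066695 225.08782059] [-0.19545849  3.10005643  0.00772578] [ 0.32604931  0.30793899  1.84534996 -0.00539195  0.95286292 -1.36763433]
```

View pics/w3.png

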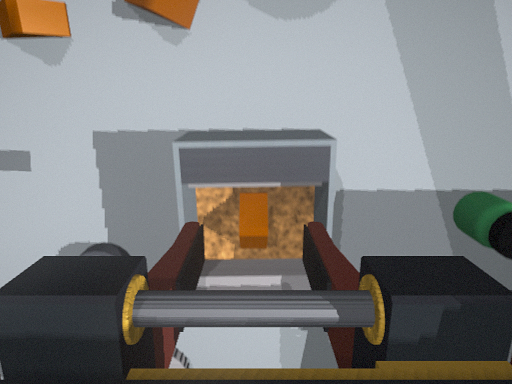

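```bash
python3 -m crank '[{"travel":[0.08,-0.95,0],"turn":0},{"travel":[0.08,-0.95,0],"turn":0},{"travel":[0.08,-0.95,0],"turn":0},{"travel":[0.08,-0.95,0],"turn":0},{"travel":[0.08,-0.95,0],"turn":0},{"travel":[0.08,-0.95,0],"turn":0},{"travel":[0.08,-0.95,0],"turn":0},{"travel":[0.08,-0.9,0],"turn":0},{"travel":[0,-0.8,0],"turn":0.6},{"travel":[0,0,0],"turn":0.6},{"travel":[0,0,0],"turn":0}]' 1
python3 - <<'E'
from h import *
c=cam("wrist");im=imaging.get_image("wrist");cv2.imwrite("pics/w4.png",im);np.savez("w4.npz",K=c[0],R=c[1],t=c[2])
o=ctrl.get_obs();print(o["ee_pos"],o["orientation"],o["qpos"])
E
```

```text
t: 8.5
ee_pos: [542.1, -253.0, 212.3]
orientation: [-0.009, 3.107, 0.014]
ft_force: [-0.5, 0.7, -0.8]
width: 88.0
[ 542.22524322 -252.82540091  212.37029725] [-0.01224468  3.10655613  0.01353139] [-0.46776905  0.405191    1.73060882  0.02850522  0.97877146 -2.06203672]
```

View pics/w4.png

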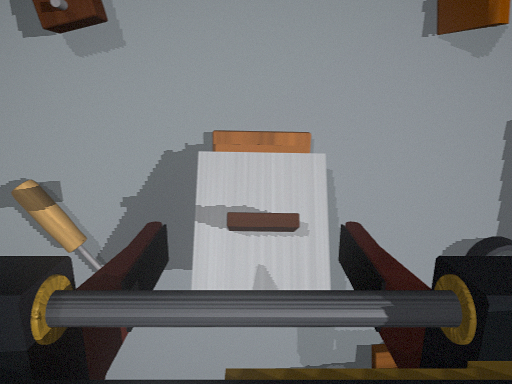

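Run:
```python
from h import *
z=np.load("w4.npz");c=(z["K"],z["R"],z["t"])
im=cv2.imread("pics/w4.png");cv2.imwrite("pics/w4z.png",cv2.resize(im[125:255,185:335],None,fx=5,fy=4.5,interpolation=cv2.INTER_CUBIC))
for p in((228,212),(299,213),(228,229),(298,231)):print(onz(c,p,90).round(1))
print("hatch low corners z~30",onz(c,(199,152),31).round(1),onz(c,(326,154),31).round(1))
print(-c[1].T@c[2])
```

```text
[ 565.3 -273.3   90. ]
[ 566.1 -214.6   90. ]
[ 580.5 -273.5   90. ]
[ 582.2 -214.8   90. ]
hatch low corners z~30 [ 526.1 -304.    31. ] [ 527.6 -182.2   31. ]
[ 467.80060067 -255.39643754  354.78093975]
```

View pics/w4z.png

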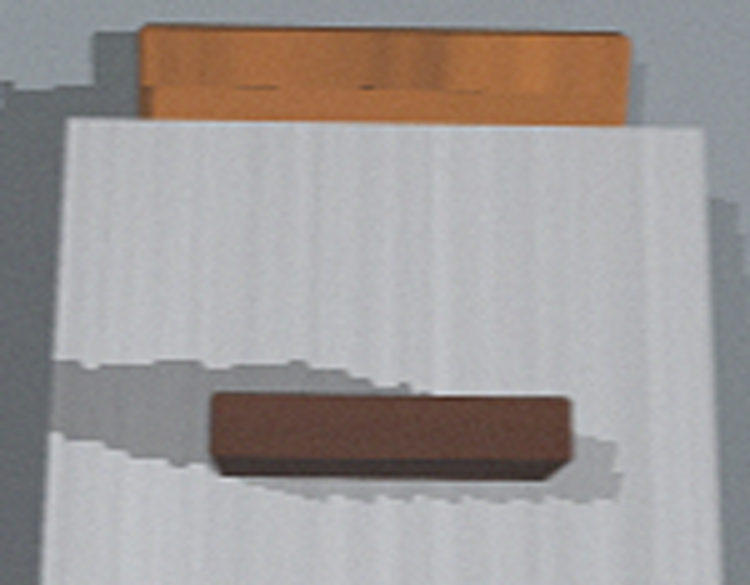

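```bash
python3 -m crank '[{"travel":[-0.5,0.16,0.4],"turn":0.2},{"travel":[0,0,0.7],"turn":0},{"travel":[0,0,0.6],"turn":0},{"travel":[0,0,0.2],"turn":0},{"travel":[0,0,0],"turn":0}]'
```

```text
t: 9.05
ee_pos: [573.7, -241.0, 114.2]
orientation: [0.002, 3.106, 0.013]
ft_force: [-0.1, -0.1, 0.1]
width: 87.8
```

```bash
python3 -m crank '[{"travel":[0,-0.06,0.3],"turn":0.1},{"travel":[0,0,0.25],"turn":0},{"travel":[0,0,0],"turn":0}]'
```

```text
t: 9.35
ee_pos: [576.2, -243.9, 87.0]
orientation: [0.015, 3.103, 0.012]
ft_force: [-0.4, 0.5, 0.6]
width: 87.8
```

```bash
python3 -m crank '[{"travel":[0.01,0,0.01],"turn":0},{"travel":[0.01,0,0.01],"turn":0},{"travel":[0.01,0,0.01],"turn":0},{"travel":[0,0,0.01],"turn":0},{"travel":[0,0,0.01],"turn":0},{"travel":[0,0,0.01],"turn":0}]' -1
```

```text
t: 9.95
ee_pos: [575.6, -244.5, 86.8]
orientation: [0.016, 3.1, 0.01]
ft_force: [-2.3, 1.6, 5.7]
width: 59.9
```

```bash
python3 -m crank '[{"travel":[0,0,-0.2],"turn":0},{"travel":[0,0,-0.4],"turn":0},{"travel":[0,0,-0.6],"turn":0},{"travel":[0,0,-0.6],"turn":0},{"travel":[0,0,-0.6],"turn":0},{"travel":[0,0,-0.3],"turn":0},{"travel":[0,0,0],"turn":0}]'
python3 - <<'E'
from h import *
o=ctrl.get_obs();print(o["ee_pos"],o["orientation"],o["qpos"],o["ft_force"])
im=imaging.get_image("side");cv2.imwrite("pics/s5.png",cv2.resize(im[130:280,270:370],None,fx=4,fy=4,interpolation=cv2.INTER_CUBIC))
im=imaging.get_image("wrist");cv2.imwrite("pics/w5.png",im)
E
```

```text
t: 10.65
ee_pos: [568.0, -245.0, 226.3]
orientation: [0.015, 3.105, 0.012]
ft_force: [-0.5, 0.5, -2.8]
width: 60.0
[ 568.04060328 -244.99199853  226.34179879] [0.01503296 3.10465151 0.01189609] [-0.43702656  0.41606159  1.67601538  0.0263017   1.01938358 -2.01158105] [-0.51927868  0.47518322 -2.82053412]
```

View pics/s5.png

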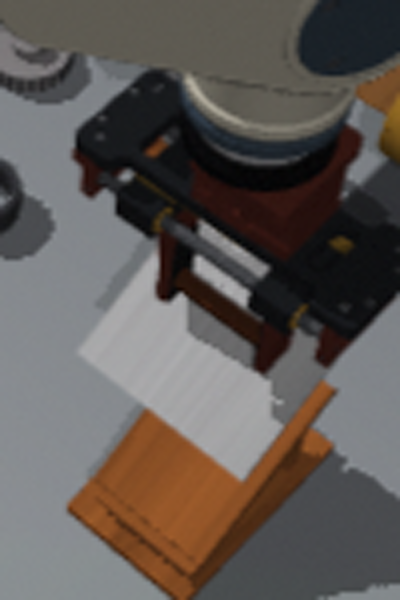

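View pics/w5.png

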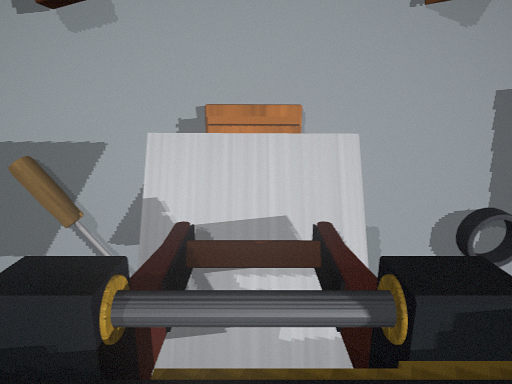

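```bash
cat >> h.py <<'E'
def hatch_wrist(l,r,c=None):
    # low-edge top corners in wrist image -> 3D via known 122 mm width; then tilt from the TCP pivot
    c=c or cam("wrist");o,d1=ray(c,l);_,d2=ray(c,r)
    s=122/np.linalg.norm(d1-d2);A=o+d1*s;B=o+d2*s
    return A,B
E
python3 - <<'E'
from h import *
A,B=hatch_wrist((147.5,132.5),(359.5,133.5));print(A,B)
m=(A+B)/2;p=ctrl.get_obs()["ee_pos"];
# pivot at local (0,h), edge top at (-70,5)
v=p-m;L=np.hypot(v[0],v[2]);print(v,"L",L)
# local vector (70,h-5) rotated by tilt
for h in(26,28,30):print(h,np.degrees(np.arctan2(v[2],v[0])-np.arctan2(h-5,70)),np.hypot(70,h-5))
E
```

```text
[ 516.19518839 -304.95458608  168.00505358] [ 517.99427472 -182.97452126  169.28062197]
[49.92669317 -0.53454553 55.25133403] L 74.46733916573271
26 31.19888219234015 73.08214556237385
28 29.709080726682462 73.68174807915459
30 28.244302368280465 74.33034373659252
```

```bash
python3 -m crank '[{"travel":[0,0.3,0],"turn":0},{"travel":[0,0.6,0],"turn":0},{"travel":[0,0.8,0],"turn":0},{"travel":[0,0.8,0],"turn":0},{"travel":[0,0.8,0],"turn":0},{"travel":[0,0.8,0],"turn":0},{"travel":[0,0.8,0],"turn":0},{"travel":[0,0.8,0],"turn":0},{"travel":[0,0.8,0],"turn":0},{"travel":[0,0.8,0],"turn":0},{"travel":[0,0.6,0],"turn":-0.3},{"travel":[0,0.3,0],"turn":-0.5},{"travel":[0,0,0],"turn":-0.5},{"travel":[0,0,0],"turn":-0.2},{"travel":[0,0,0],"turn":0}]'
```

```text
t: 12.25
ee_pos: [552.8, 193.7, 205.9]
orientation: [0.231, -3.129, -0.017]
ft_force: [0.2, -0.5, -2.6]
width: 60.0
```

```bash
python3 -m crank '[{"travel":[0,0,0],"turn":0.06}]'
python3 - <<'E'
from h import *
o=ctrl.get_obs();print(o["ee_pos"],o["orientation"],o["qpos"],o["ft_force"])
c=cam("wrist");im=imaging.get_image("wrist");cv2.imwrite("pics/w6.png",im);np.savez("w6.npz",K=c[0],R=c[1],t=c[2])
im=imaging.get_image("side");cv2.imwrite("pics/s6.png",cv2.resize(im[80:230,140:260],None,fx=4,fy=4,interpolation=cv2.INTER_CUBIC))
E
```

```text
t: 12.35
ee_pos: [552.2, 193.6, 205.2]
orientation: [0.219, -3.129, -0.017]
ft_force: [0.5, -0.2, -2.9]
width: 59.7
[552.17487888 193.61807131 205.19723114] [ 0.21889173 -3.12882823 -0.01663041] [ 0.3111543   0.40786369  1.74548398  0.01376082  0.99068025 -1.40689041] [ 0.45132044 -0.17936104 -2.87413676]
```

View pics/w6.png

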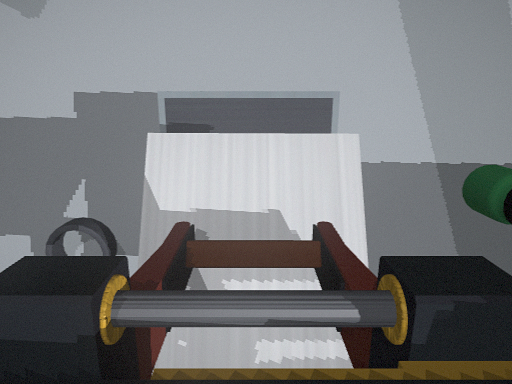

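View pics/s6.png

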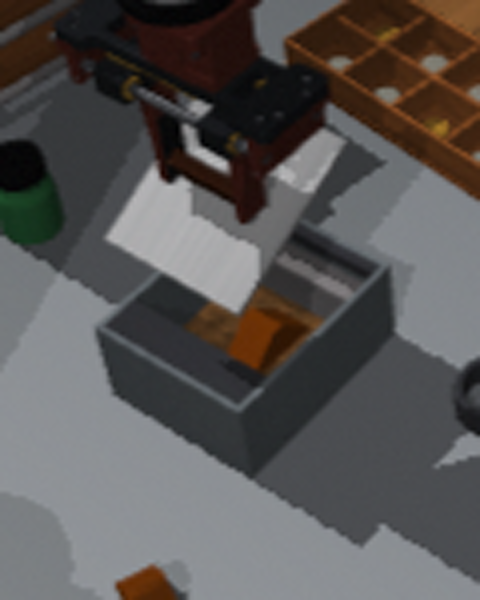

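```bash
cat >> h.py <<'E'
O=np.array([572.,193.4]);a=np.radians(8.1);EX=np.array([np.cos(a),np.sin(a)]);EY=np.array([-np.sin(a),np.cos(a)])
def box(P):P=np.asarray(P)[:2]-O;return np.array([P@EX,P@EY]).round(1)
E
python3 - <<'E'
from h import *
z=np.load("w6.npz");c=(z["K"],z["R"],z["t"])
im=cv2.imread("pics/w6.png");cv2.imwrite("pics/w6z.png",cv2.resize(im[80:150,135:370],None,fx=3.4,fy=3.4,interpolation=cv2.INTER_CUBIC))
A,B=hatch_wrist((147.5,132.5),(359.5,133.5),c);print("hatch",A,B,box(A),box(B))
for p in((158,92),(339.5,92.5)):P=onz(c,p,78);print(P,box(P))
p=ctrl.get_obs()["ee_pos"];print(box(p));m=(A+B)/2;d=box(p)-box(m);dz=p[2]-m[2]
print(d,dz,"tilt",np.degrees(np.arctan2(dz,d[0])-np.arctan2(24.2,71)))
E
```

```text
hatch [508.74554388 126.00770356 151.1541595 ] [492.38691835 246.897037   152.62536091] [-72.1 -57.8] [-71.3  64.2]
[485.94931816 111.56236199  78.        ] [-96.7 -68.9]
[466.97989718 249.42179061  78.        ] [-96.1  70.3]
[-19.4   2.7]
[52.3 -0.5] 53.572181465550386 tilt 26.86702073065162
```

View pics/w6z.png

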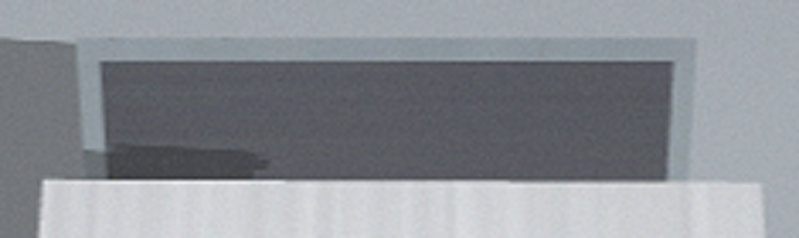

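```bash
python3 -m crank '[{"travel":[-0.34,-0.05,0.2],"turn":0},{"travel":[0,0,0.5],"turn":0},{"travel":[0,0,0.4],"turn":0},{"travel":[0,0,0.1],"turn":0},{"travel":[0,0,0],"turn":0}]'
python3 - <<'E'
from h import *
o=ctrl.get_obs();print(o["ee_pos"],box(o["ee_pos"]),o["ft_force"],sum(o["qpos"][[1,2,4]]))
E
```

```text
t: 12.95
ee_pos: [571.8, 191.9, 145.3]
orientation: [0.208, -3.134, -0.018]
ft_force: [-0.2, 0.3, -2.7]
width: 59.6
[571.80373581 191.92081175 145.30077082] [-0.4 -1.4] [-0.17787322  0.28515737 -2.65216236] 3.1399341518047583
```

```bash
python3 -m crank '[{"travel":[0,0.04,0.3],"turn":-0.14},{"travel":[0,0,0.3],"turn":0},{"travel":[0,0,0.06],"turn":0},{"travel":[0,0,0],"turn":0}]'
python3 - <<'E'
from h import *
o=ctrl.get_obs();print(o["ee_pos"],box(o["ee_pos"]),o["ft_force"],sum(o["qpos"][[1,2,4]]))
c=cam("wrist");im=imaging.get_image("wrist");cv2.imwrite("pics/w7.png",im);np.savez("w7.npz",K=c[0],R=c[1],t=c[2])
E
```

```text
t: 13.35
ee_pos: [572.6, 194.5, 111.7]
orientation: [-0.231, 3.131, 0.019]
ft_force: [0.4, -0.1, -2.8]
width: 60.2
[572.64864901 194.47326376 111.6619413 ] [0.8 1. ] [ 0.36549384 -0.09317084 -2.81711677] 3.1369088848846975
```

View pics/w7.png

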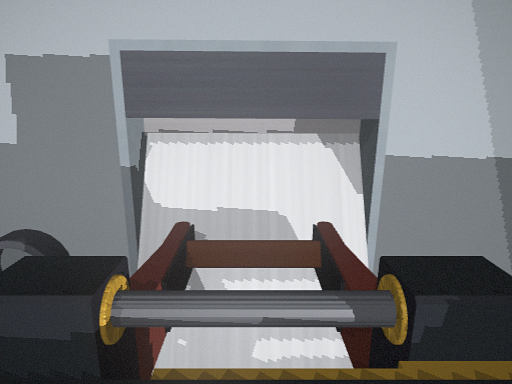

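Run:
```python
from h import *
z=np.load("w7.npz");c=(z["K"],z["R"],z["t"])
im=cv2.imread("pics/w7.png");cv2.imwrite("pics/w7z.png",cv2.resize(im[30:150,100:405],None,fx=2.6,fy=4,interpolation=cv2.INTER_CUBIC))
A,B=hatch_wrist((147.5,132.5),(359.5,133.5),c);print("hatch",box(A),box(B),A[2],B[2])
for p in((109,40),(396.5,42),(126,118),(380,118.5)):P=onz(c,p,78);print(P,box(P))
```

```text
hatch [-50.9 -60.2] [-51.   61.8] 57.18008808267413 58.7898488401994
[485.91032693 111.18588375  78.        ] [-96.8 -69.3]
[466.21865845 248.9805817   78.        ] [-96.9  69.9]
[521.60385767 121.13899606  78.        ] [-60.1 -64.4]
[502.94799573 249.79514823  78.        ] [-60.4  65.6]
```

View pics/w7z.png

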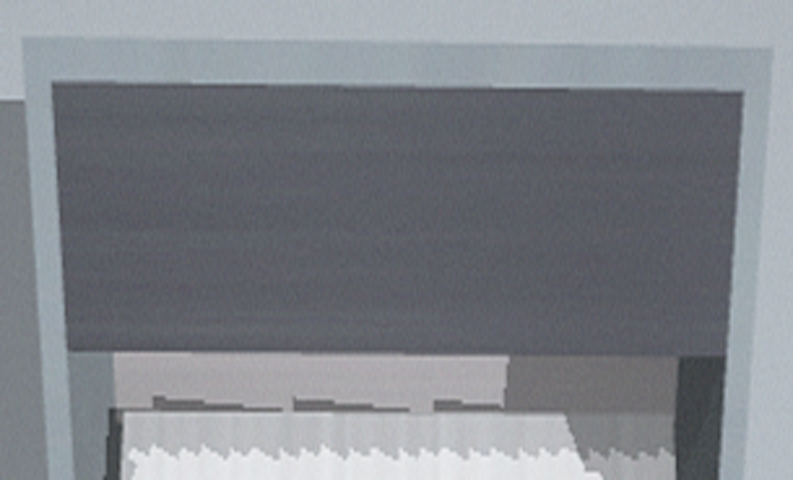

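```bash
python3 -m crank '[{"travel":[0,0,0.06],"turn":0},{"travel":[0.2,0,0.02],"turn":0},{"travel":[0.2,0,0.0],"turn":0},{"travel":[0.1,0,0.0],"turn":0},{"travel":[0,0,0],"turn":0}]'
python3 - <<'E'
from h import *
o=ctrl.get_obs();print(o["ee_pos"],box(o["ee_pos"]),o["ft_force"],sum(o["qpos"][[1,2,4]]))
E
```

```text
t: 13.9
ee_pos: [545.7, 190.7, 108.6]
orientation: [-0.231, 3.13, 0.02]
ft_force: [-0.3, 0.4, -3.0]
width: 59.9
[545.72679536 190.68817419 108.58205117] [-26.4   1. ] [-0.29540123  0.37434745 -3.02998494] 3.1355524580110092
```

```bash
python3 -m crank '[{"travel":[0,0,0.1],"turn":0},{"travel":[0,0,0.1],"turn":0},{"travel":[0,0,0.02],"turn":0}]'
python3 - <<'E'
from h import *
o=ctrl.get_obs();print(o["ee_pos"],box(o["ee_pos"]),o["ft_force"],o["moment"])
E
```

```text
t: 14.2
ee_pos: [550.1, 192.3, 100.5]
orientation: [-0.231, 3.12, 0.023]
ft_force: [-1.4, -1.8, 1.5]
width: 59.8
[550.09968119 192.2759259  100.4715453 ] [-21.8   2. ] [-1.36816209 -1.79536079  1.49728602] [-0.40237743  0.61788997 -0.06393016]
```

```bash
python3 -m crank '[{"travel":[0.08,-0.03,0.04],"turn":0},{"travel":[0.02,0,0.03],"turn":0}]'
python3 - <<'E'
from h import *
o=ctrl.get_obs();print(o["ee_pos"],box(o["ee_pos"]),o["ft_force"],o["moment"])
c=cam("wrist");im=imaging.get_image("wrist");cv2.imwrite("pics/w8.png",im);np.savez("w8.npz",K=c[0],R=c[1],t=c[2])
im=imaging.get_image("side");cv2.imwrite("pics/s8.png",cv2.resize(im[110:230,140:260],None,fx=5,fy=5,interpolation=cv2.INTER_CUBIC))
E
```

```text
t: 14.4
ee_pos: [549.2, 191.2, 98.8]
orientation: [-0.231, 3.111, 0.026]
ft_force: [0.7, -1.8, 2.9]
width: 59.7
[549.18783694 191.24082391  98.80635829] [-22.9   1.1] [ 0.71960767 -1.81770673  2.90501461] [-0.59028719  0.06366463  0.10577253]
```

View pics/w8.png

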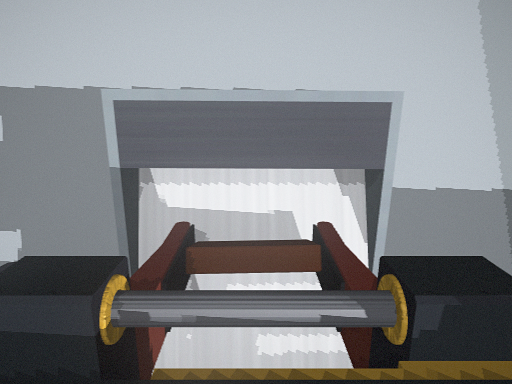

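View pics/s8.png

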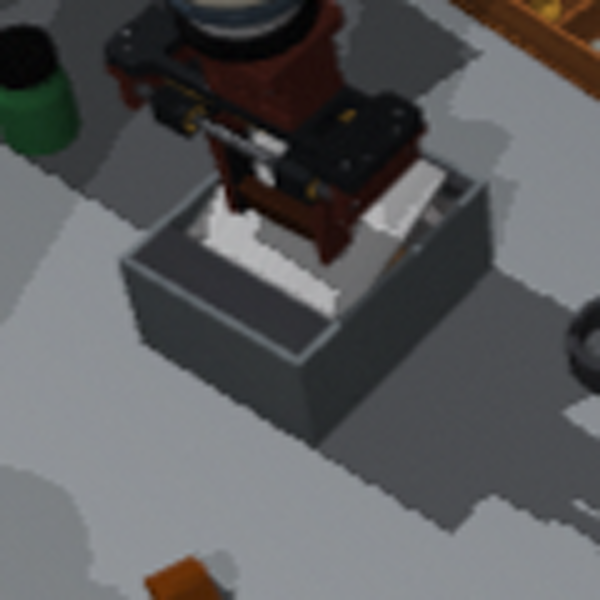

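```bash
python3 -m crank '[{"travel":[0.08,0,0.06],"turn":0},{"travel":[0.04,0,0.06],"turn":0},{"travel":[0.04,0,0.06],"turn":0}]'
python3 - <<'E'
from h import *
o=ctrl.get_obs();print(o["ee_pos"],box(o["ee_pos"]),o["ft_force"],o["moment"],sum(o["qpos"][[1,2,4]]))
E
```

```text
t: 14.8
ee_pos: [547.3, 191.8, 92.5]
orientation: [-0.23, 3.098, 0.03]
ft_force: [4.0, 1.2, 6.2]
width: 59.8
[547.3367313  191.81542676  92.46937287] [-24.6   1.9] [4.00979385 1.16929155 6.24609414] [-0.18139879 -0.46751364  0.11481749] 3.1036488426804265
```

```bash
python3 -m crank '[{"travel":[0.0,-0.02,0.07],"turn":0},{"travel":[-0.02,0,0.07],"turn":0},{"travel":[-0.02,0,0.07],"turn":0}]'
python3 - <<'E'
from h import *
o=ctrl.get_obs();print(o["ee_pos"],box(o["ee_pos"]),o["ft_force"],o["moment"],sum(o["qpos"][[1,2,4]]))
E
```

```text
t: 15.1
ee_pos: [552.2, 192.4, 83.0]
orientation: [-0.23, 3.093, 0.032]
ft_force: [2.6, 1.8, 4.1]
width: 59.5
[552.18678365 192.3812749   82.97029874] [-19.8   1.8] [2.60944464 1.84023511 4.06175607] [-0.13825089 -0.22577018  0.10110748] 3.098245849838385
```

```bash
python3 -m crank '[{"travel":[-0.02,-0.02,0.06],"turn":0},{"travel":[-0.02,0,0.05],"turn":0},{"travel":[0,0,0.03],"turn":0}]'
python3 - <<'E'
from h import *
o=ctrl.get_obs();print(o["ee_pos"],box(o["ee_pos"]),o["ft_force"],o["moment"],sum(o["qpos"][[1,2,4]]))
c=cam("wrist");im=imaging.get_image("wrist");cv2.imwrite("pics/w9.png",im);np.savez("w9.npz",K=c[0],R=c[1],t=c[2])
im=imaging.get_image("side");cv2.imwrite("pics/s9.png",cv2.resize(im[110:230,140:260],None,fx=5,fy=5,interpolation=cv2.INTER_CUBIC))
E
```

```text
t: 15.4
ee_pos: [555.3, 192.3, 75.6]
orientation: [-0.231, 3.093, 0.033]
ft_force: [-2.6, 3.2, 20.0]
width: 60.0
[555.31834388 192.29650547  75.59864849] [-16.7   1.3] [-2.57759974  3.22787761 20.02646601] [-0.55201718  0.222897    0.14909092] 3.097768643457675
```

View pics/w9.png

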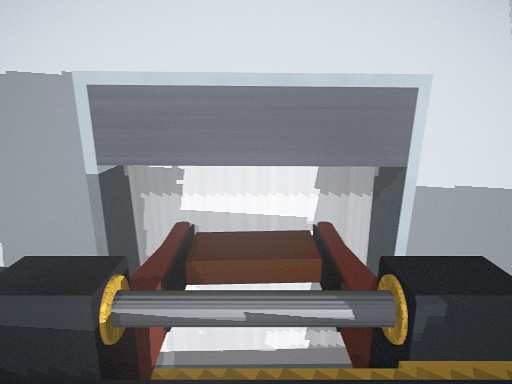

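View pics/s9.png

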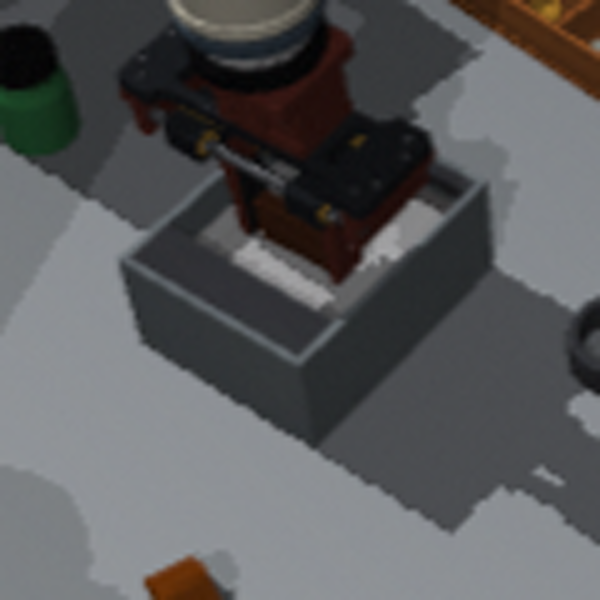

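```bash
python3 -m crank '[{"travel":[-0.1,-0.01,-0.02],"turn":0},{"travel":[-0.1,0,0],"turn":0},{"travel":[-0.08,0,0.02],"turn":0}]'
python3 - <<'E'
from h import *
o=ctrl.get_obs();print(o["ee_pos"],box(o["ee_pos"]),o["ft_force"],o["moment"],sum(o["qpos"][[1,2,4]]))
E
```

```text
t: 15.8
ee_pos: [562.8, 192.3, 75.0]
orientation: [-0.232, 3.108, 0.028]
ft_force: [-21.1, -1.0, 37.7]
width: 59.9
[562.80708692 192.34847328  75.02999469] [-9.2  0.3] [-21.06000548  -0.96311991  37.73845629] [-0.18902605  3.20171259  0.40475672] 3.1132706810346056
```

```bash
python3 -m crank '[{"travel":[0,0,-0.06],"turn":0},{"travel":[-0.06,0,-0.02],"turn":0},{"travel":[-0.06,0,0],"turn":0}]'
python3 - <<'E'
from h import *
o=ctrl.get_obs();print(o["ee_pos"],box(o["ee_pos"]),o["ft_force"],o["moment"],sum(o["qpos"][[1,2,4]]))
E
```

```text
t: 16.1
ee_pos: [566.3, 192.2, 77.3]
orientation: [-0.232, 3.114, 0.026]
ft_force: [0.1, -0.3, -2.7]
width: 59.6
[566.33832597 192.23034811  77.32232298] [-5.8 -0.4] [ 0.11465202 -0.34489493 -2.67748023] [ 0.01631961  0.05758686 -0.02798177] 3.119960998491855
```

```bash
python3 -m crank '[{"travel":[-0.07,0.02,0],"turn":0},{"travel":[-0.05,0,0.01],"turn":0},{"travel":[0,0,0.01],"turn":0}]'
python3 - <<'E'
from h import *
o=ctrl.get_obs();print(o["ee_pos"],box(o["ee_pos"]),o["ft_force"],o["moment"],sum(o["qpos"][[1,2,4]]))
c=cam("wrist");im=imaging.get_image("wrist");cv2.imwrite("pics/w10.png",im);np.savez("w10.npz",K=c[0],R=c[1],t=c[2])
im=imaging.get_image("side");cv2.imwrite("pics/s10.png",cv2.resize(im[110:230,140:260],None,fx=5,fy=5,interpolation=cv2.INTER_CUBIC))
E
```

```text
t: 16.4
ee_pos: [571.2, 193.9, 75.1]
orientation: [-0.231, 3.12, 0.025]
ft_force: [-4.5, -0.9, 10.4]
width: 60.0
[571.18751601 193.94690705  75.08852392] [-0.7  0.7] [-4.48502854 -0.92606345 10.42657873] [-0.34333009  0.48324122  0.04651822] 3.1249229914895493
```

View pics/w10.png

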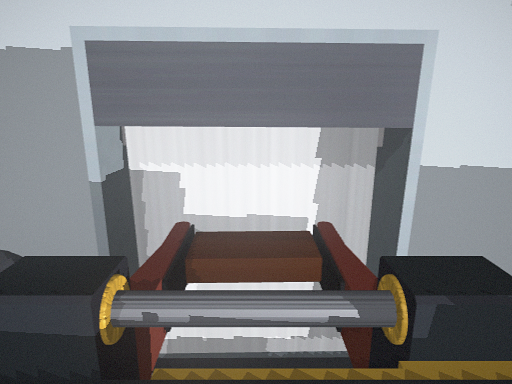

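View pics/s10.png

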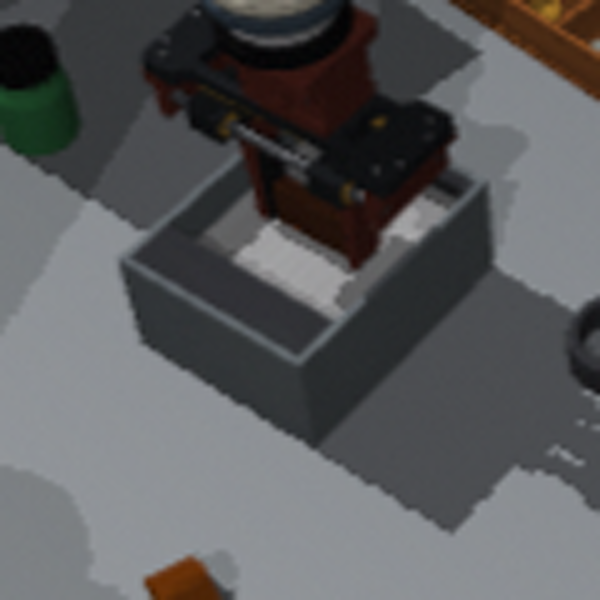

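Run:
```python
from h import *
z=np.load("w10.npz");c=(z["K"],z["R"],z["t"])
im=cv2.imread("pics/w10.png");cv2.imwrite("pics/w10z.png",cv2.resize(im[110:290,110:400],None,fx=2.7,fy=3.3,interpolation=cv2.INTER_CUBIC))
for p,h in(((100,126.5),78),((419,127.5),78),((70,26),78),((438,30),78),((187,255),85),((321,253),85),((192,233),85),((315,231),85)):P=onz(c,p,h);print(p,box(P))
```

```text
(100, 126.5) [-60.  -62.5]
(419, 127.5) [-60.2  67.7]
(70, 26) [-97.1 -69.4]
(438, 30) [-96.9  69.9]
(187, 255) [ -6.4 -28.6]
(321, 253) [-7.3 29. ]
(192, 233) [-16.6 -26.1]
(315, 231) [-17.5  25.8]
```

View pics/w10z.png

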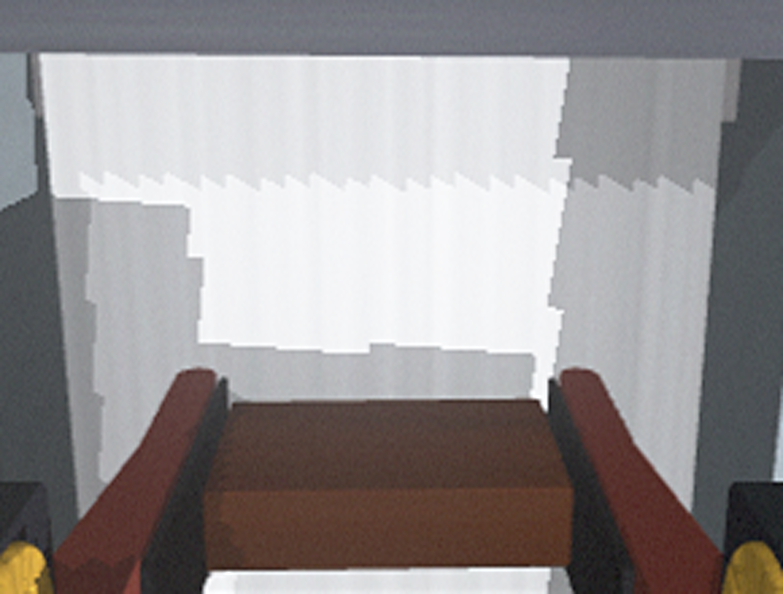

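Run:
```python
from h import *
z=np.load("w10.npz");c=(z["K"],z["R"],z["t"])
for p,h in(((187,258.2),85),((321,257.7),85),((187,282),85),((320,281.8),85),((196,231.8),53),((312,231.3),53)):P=onz(c,p,h);print(p,box(P))
```

```text
(187, 258.2) [ -4.9 -28.7]
(321, 257.7) [-5.1 29.1]
(187, 282) [  6.5 -29.2]
(320, 281.8) [ 6.6 29.4]
(196, 231.8) [ -4.  -29.5]
(312, 231.3) [-4.2 31.1]
```

```bash
python3 -m crank '[{"travel":[0,0,-0.01],"turn":0},{"travel":[0,0,0],"turn":0},{"travel":[0,0,0],"turn":0},{"travel":[0,0,0],"turn":0}]' 0.7
python3 -m crank '[{"travel":[0,0,-0.3],"turn":0},{"travel":[0,0,-0.6],"turn":0},{"travel":[0,0,-0.8],"turn":0},{"travel":[0.4,0,-0.8],"turn":0},{"travel":[0.4,0,-0.4],"turn":0},{"travel":[0,0,0],"turn":0}]'
python3 - <<'E'
from h import *
c=cam("wrist");im=imaging.get_image("wrist");cv2.imwrite("pics/w11.png",im);np.savez("w11.npz",K=c[0],R=c[1],t=c[2])
im=imaging.get_image("side");cv2.imwrite("pics/s11.png",cv2.resize(im[110:230,140:260],None,fx=5,fy=5,interpolation=cv2.INTER_CUBIC))
E
```

```text
t: 16.9
ee_pos: [573.0, 194.2, 76.2]
orientation: [-0.231, 3.115, 0.026]
ft_force: [0.6, 0.2, -0.6]
width: 73.9
t: 17.5
ee_pos: [530.8, 185.4, 229.9]
orientation: [-0.23, 3.113, 0.027]
ft_force: [-0.2, -0.3, 0.4]
width: 74.6
```

View pics/w11.png

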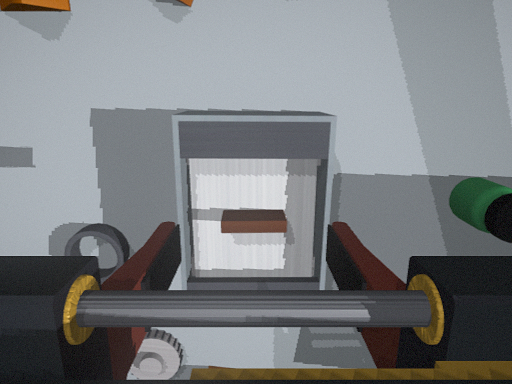

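View pics/s11.png

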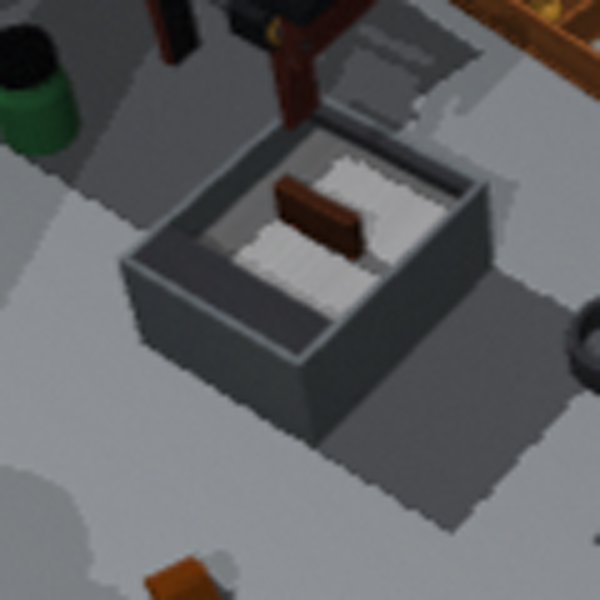

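Run:
```python
from h import *
z=np.load("w11.npz");c=(z["K"],z["R"],z["t"])
im=cv2.imread("pics/w11.png");cv2.imwrite("pics/w11z.png",cv2.resize(im[105:295,165:345],None,fx=4,fy=3.1,interpolation=cv2.INTER_CUBIC))
for p,h in(((183,158.2),78),((328,158.5),78),((173,114),78),((335,115.5),78),((187,277),78),((321,277.5),78)):P=onz(c,p,h);print(p,box(P))
```

```text
(183, 158.2) [-59.9 -61.9]
(328, 158.5) [-60.   65.2]
(173, 114) [-97.6 -68.4]
(335, 115.5) [-97.   68.7]
(187, 277) [ 56.3 -63.9]
(321, 277.5) [57.3 66.1]
```

View pics/w11z.png

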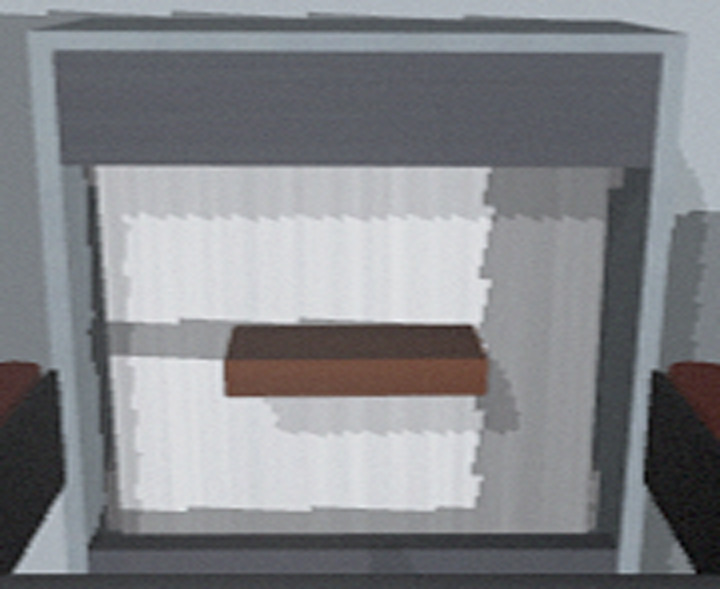

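Run:
```python
from h import *
z=np.load("w11.npz");c=(z["K"],z["R"],z["t"])
for p,h in(((221.5,220.3),85),((286.5,220.3),85),((221.5,232.4),85),((286.5,232.4),85),((224,209.5),53),((284,209.5),53),((188,281.8),78),((321,281.8),78),((187,277.2),68)):P=onz(c,p,h);print(p,box(P))
o=ctrl.get_obs();print(o['ft_force'],o['qvel'].round(3))
```

```text
(221.5, 220.3) [ -4.8 -28.9]
(286.5, 220.3) [-4.8 29.7]
(221.5, 232.4) [  6.9 -29.1]
(286.5, 232.4) [ 7.  30.1]
(224, 209.5) [ -4.  -28.8]
(284, 209.5) [-4.  30.7]
(188, 281.8) [ 61.5 -63.2]
(321, 281.8) [62.  66.4]
(187, 277.2) [ 62.3 -65.9]
[ 0.24355641  0.57543033 -0.17810749] [-0.003  0.048  0.006 -0.    -0.009  0.001]
```

```bash
python3 -m crank '[{"travel":[0,0,0],"turn":0},{"travel":[0,0,0],"turn":0}]'
python3 - <<'E'
from h import *
im=imaging.get_image("top");cv2.imwrite("pics/t12.png",im)
a=cv2.imread("pics/top0.png");d=cv2.absdiff(a,im).max(2)
for n,(u,v) in dict(wheel=(229,141),cell=(248,178),pins=(375,264),driver=(378,188),jar=(124,207),barrel=(270,130)).items():print(n,(d[v-14:v+14,u-14:u+14]>40).sum())
print(workorder.close_job())
E
```

```text
t: 17.8
ee_pos: [532.1, 185.3, 225.9]
orientation: [-0.23, 3.117, 0.025]
ft_force: [0.8, 0.5, 0.2]
width: 74.5
wheel 0
cell 0
pins 0
driver 293
jar 67
barrel 0
the job is handed in; nothing more can be done
None
```

View pics/t12.png

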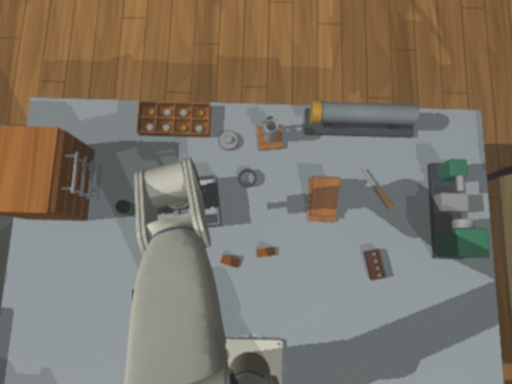

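I put the farthest amber prism on its long face in the well. I then took the hatch off the rack by the ends of its bar, tucked it tilted under the deep lip, lowered it and slid it back. I released it and handed the job in at about 17.9 s of the 58 s allowed.

**Hatch:** After release, the wrist picture put the bar's middle within about 0.5 mm of the opening's middle along the box. Across the box it was within about 1 mm. In the wrist and side views the hatch looked flat, with both ends under the lips. I judged flatness by eye and did not measure a final angle.

**Prism:** I saw it lying flat in the well before fitting the hatch. The hatch hides it now, so I did not see it again at the end.

**Forces:** The highest reading was about 38 N downward during the slide. That went through the gripped hatch, and I eased it off straight away. After release the reading was about zero.

**Bystanders:** In the last top picture the wheel, cell, pin block and barrel had not changed from the start. The difference check did flag pixels at the driver and the jar. Both still appear in their places, so I put this down to moved shadows, but I did not measure it.

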